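# Find the grinder switch that still snaps

## Robot

A 7-joint arm with a two-finger parallel gripper is mounted at the origin on the work surface. World frame = base frame: x ahead of the robot, y to its left, z up, the work surface at z = 0. Lengths are in mm, angles in rad, forces in N, time in s.
With the tool pointing down it reaches from about 400 to 875 mm from the base axis. Payload 4.4 kg.
Tool frame: the origin (TCP) lies between the finger pads; the fingertips stand ctrl.tip_reach ahead of it and the grasp point (between the pads) lies 8 mm behind it (ctrl.tip_reach is the distance from the TCP to the fingertips, in mm); z points along the fingers, y is the direction in which the jaws open and shut (so a half turn about z gives the same grasp; the last joint's range is limited). The gripper opens to 85 mm and grips with 20 to 120 N. Pads are 22 mm wide; open, the fingers measure 114 mm over their backs; the gripper's body (76 mm by 85 mm) begins 54 mm behind the grasp point. The pads swing forward as they close: fully open they stand 13 mm farther back than shut.
Start: joints at [1.179, 0.628, 0.038, 1.517, -0.027, 0.996, -0.02], TCP at [208.072, -615.812, 208.313] pointing down, gripper open.
Joint ranges: [-3.06, 3.06], [-0.37, 2.12], [-1.25, 1.32], [0.18, 2.47], [-1.1, 4.24], [0.23, 1.98], [-2.94, 2.94]. Speed limits (rad/s): [2.57, 2.57, 3.14, 3.14, 3.14, 3.14, 3.14].

## Interface

Orientations are given as [roll, pitch, yaw] about the fixed x, y, z axes, in that order (R = Rz(yaw) Ry(pitch) Rx(roll)).
In Python, from cell import status, viewer, order, ctrl gives the robot as it stands.
- The arm moves only by the tool play_rows, never from a script. Its argument "series" is a list of rows, each a list of 5 numbers: the shift along the tool's x, y, z in cm, then the turn about the tool's z in degrees, then the closure, from 0 (fully open) to 1 (shut). In form: [[x, y, z, yaw, gripper], ...]. A call has 1 to 8 rows; each row is the pose to reach, as a shift and turn from the pose commanded when the call began, along the tool's axes at that moment; what a row does not reach only later rows make up. A row lasts 1/10 s, in which the tool goes at most 50 mm and 8.59 degrees, less where a joint would pass 70% of its speed; a pose out of reach is approached as far as the arm can. A call with a gripper value outside its range is refused whole. The fingers move at their own pace and stop on an object; the grip force is fixed at half the most. Time passes only in rows, so rows that repeat a pose let the fingers close. It gives the time, the measured TCP pose, the force and the opening at its end, in the units of the state.
- status.read_state(): the state, without advancing time (a new reading comes with each control period).
- viewer.get_image(name): name is "side" or "top" or "wrist"; returns a dict with "img" (480x640x3 uint8, red, green, blue), "vfov" (degrees; the focal length in pixels is half the picture's height over the tangent of half this angle, whatever the lens; pixels are square), "cx", "cy" (the principal point, pixels), "rvec" (rotation vector, rad) and "tvec" (3), from world to camera coordinates, as OpenCV has them; the wrist camera has in their place "tool_from_camera" (4x4, takes a point from camera to tool coordinates, whose origin is the TCP and whose axes are the flange's). Camera axes: x right, y down, z forward; pixel columns grow to the right and rows downward; lengths in mm; the calibration is good to about 2 mm. A picture is of the moment at which its call begins: read the wrist's pose just before it. There is no depth.
- order.finish_job(): hands the job in, once; it reports no verdict.
The state is a dict: "clock": time; "qpos": joint angles; "qd": joint speeds; "tau": joint torques, N m; "eef_pos": TCP position; "tool_rot": TCP orientation; "force": force on the tool from outside, world axes, zero at the start; "torque": the same for the moment, N m; "width": finger opening in mm.
Only numpy, scipy, OpenCV 4.12 (cv2) and the standard library are available. Lean on these libraries where they do the work, as an engineer would, in place of code of your own. Each camera call takes 0.05 s, during which the arm holds its last target. There are 200 camera calls.

## Task

Slide the clear guard on the grinder's switch box all the way back, then press the green switches slowly, one at a time, to find the only one that snaps over and stays down on its own. A switch that just stays soft must be let up again before it is pressed more than 5 mm, and the good one must not be rammed onto its stop. Leave the good one latched down and the others up, slide the guard shut again, and do not disturb the things lying around.

Things in the scene. Friction and masses are not known exactly. Their poses are not given: they have to be found in the camera images.
- switch_box: Grey steel box fixed on the bench, 170 mm (x) by 230 mm (y), 60 mm high, with an aluminium rail 36 mm high and 8 mm wide along each short side (y = +-108 mm). Origin: underside, 5 mm nearer the robot than its centre; x points to the far side, y to the left, z up. In this frame the three switches stand in a row at x = -40 mm, y = 60, 0 and -60 mm.
- guard (a joint): How far the splash guard is slid back (m): 0 shut over the switches, 0.08 fully back. It slides along the box's +x, away from the robot, level, with about 2 N of friction and stays put. A clear plate 4 mm thick, 56 mm (x) by 206 mm (y), underside 88.5 mm above the bench, with orange edges and an orange rib on top.
- guard_grip (a point): Grip point of the orange rib on the guard (moves with it): the rib is 12 mm thick along the box's x, 70 mm long along the box's y, and stands 32 mm above the plate (from 92.5 to 124.5 mm above the bench); this point lies on its centre, 110.5 mm above the bench. Axes as the box's.
- place_left (a point): Centre of the left switch (seen from the robot), on the box's top face, 60 mm above the bench. All three switches look alike: a steel collar of 42 mm diameter, up to 7 mm high, and a green round cap of 32 mm diameter whose flat top stands 16 to 20 mm above this point when up (it differs from switch to switch). The cap moves straight down.
- place_middle (a point): The same for the middle switch. The SOUND switch may be in any of the places: its force climbs steeply to 10.5 N at 2.8 mm, then drops (8.7 N at 4 mm, 4.9 N at 5 mm, 0 at 6.2 mm); there it jumps down by itself and stays latched at 9 mm. Let go before 6.2 mm, it springs back up. Pressed on past 9 mm, the force climbs again, to 10.5 N at 11 mm.
- place_right (a point): The same for the right switch. The two WORN switches, in the other places: the force starts at 1.3 to 1.8 N at the touch and climbs evenly by 1.5 to 2.2 N per mm; it never drops, and they spring back up when let go.
- switch_a (a joint): How far one of the three switch caps is pressed down (m): 0 standing up, 0.012 on its hard stop. Which of the three places this switch is in, and whether it is the sound one, is not told.
- switch_b (a joint): How far one of the three switch caps is pressed down (m): 0 standing up, 0.012 on its hard stop. Which of the three places this switch is in, and whether it is the sound one, is not told.
- switch_c (a joint): How far one of the three switch caps is pressed down (m): 0 standing up, 0.012 on its hard stop. Which of the three places this switch is in, and whether it is the sound one, is not told.
- spray_mid (a point): Bystander: spray bottle, 72 mm diameter, 190 mm high, standing; point half-way up.
- pliers: Bystander: red-handled running pliers lying flat, 190 mm long, 100 mm wide, 16 mm high; origin near the pivot, on the bench.
- glue_center (a point): Bystander: orange glue stick, standing, 26 mm diameter, 85 mm high; point half-way up.
- offcuts: Bystander: stack of blue glass offcuts, 100 by 70 mm, 24 mm high; origin at the centre of its underside.

How it is judged (in metres and radians):
On the way, in this order (a step that is already met when the one before it is completed fails the run):
1. the guard is slid back (at least 70 mm) (value of joint guard above 0.07 m), for 0.1 s.
2. the sound switch has snapped over and is latched, touched by nothing (contact force between the fingers and anything else below 0.2 N and (value of joint switch_a between 0.0078 and 0.0098 m or value of joint switch_b between 0.0078 and 0.0098 m or value of joint switch_c between 0.0078 and 0.0098 m)), for 0.2 s.
At the end, for the whole second after the job is handed in: The sound switch is latched down (more than 7.8 mm in), the two worn ones are up (less than 1.5 mm in), and the guard is shut (within 12 mm of its closed end) and at rest (((value of joint switch_a above 0.0078 m and value of joint each of switch_b, switch_c below 0.0015 m) or (value of joint switch_b above 0.0078 m and value of joint each of switch_a, switch_c below 0.0015 m) or (value of joint switch_c above 0.0078 m and value of joint each of switch_a, switch_b below 0.0015 m)) and value of joint guard below 0.012 m and velocity of joint guard below 0.01 m/s); the robot touches nothing.
It fails at once if a worn switch pressed more than 5.7 mm (a switch 5.7 to 8 mm in that still pushes back with over 4 N; the sound one no longer does there) (contact force between the fingers and anything else above 4 N and (value of joint switch_a between 0.0057 and 0.008 m or value of joint switch_b between 0.0057 and 0.008 m or value of joint switch_c between 0.0057 and 0.008 m)).
It fails at once if a switch rammed towards its stop (more than 11.3 mm in) (value of joint any of switch_a, switch_b, switch_c above 0.0113 m).
It fails at once if the spray bottle, pliers, glue stick or glass offcuts moved more than 15 mm (distance of any of spray_mid, pliers, glue_center, offcuts from where it was at the start of the episode above 0.015 m).
It also fails if it takes over 72 s, if anything falls off the work surface, if the arm or the gripper's body presses on something with over 40 N, if the wrist force passes 120 N, or if a joint passes its speed limit or range.

## Working session

There is one attempt and no reset: what is moved stays moved. The work goes in short steps, Python scripts to look and compute and a tool call to move; the robot and the scene stay as the last step left them, time stands still between calls to the robot, and variables do not carry over. Pictures are saved under pics/ and viewed, about 8 in all and at most 12, crops included, and the job is handed in when it is done.

Besides the shell and the picture viewer there is one more tool, called after "Emit:" by a JSON object that holds its "name" and its "arguments". play_rows: Moves the arm, as the interface text tells. Its arguments: {"type":"object","properties":{"series":{"type":"array","items":{"type":"array","items":{"type":"number"}}}},"required":["series"]}

```bash
mkdir -p pics; ls
cat > h.py <<'E'
import numpy as np, cv2
from cell import status, viewer, order, ctrl
from scipy.spatial.transform import Rotation as R
def st():
    s=status.read_state(); print({k:np.round(s[k],3).tolist() for k in ['clock','eef_pos','tool_rot','force','width']}); return s
def save(name,fn):
    d=viewer.get_image(name); cv2.imwrite(fn,d['img'][:,:,::-1]); return d
def K(d): f=240/np.tan(np.radians(d['vfov'])/2); return np.array([[f,0,d['cx']],[0,f,d['cy']],[0,0,1]])
def ext(d,s=None):
    if 'rvec' in d: return R.from_rotvec(np.ravel(d['rvec'])).as_matrix(), np.ravel(d['tvec'])
    T=np.eye(4);T[:3,:3]=R.from_euler('xyz',s['tool_rot']).as_matrix();T[:3,3]=s['eef_pos']
    M=np.linalg.inv(T@np.array(d['tool_from_camera']));return M[:3,:3],M[:3,3]
def pix2z(d,uv,z,s=None):
    r,t=ext(d,s);c=-r.T@t;k=np.linalg.inv(K(d))
    v=r.T@k@np.array([uv[0],uv[1],1.]);return c+v*(z-c[2])/v[2]
def proj(d,P,s=None):
    r,t=ext(d,s);p=(K(d)@(r@np.array(P,float).reshape(-1,3).T+t[:,None]));return (p[:2]/p[2]).T
E
python3 - <<'E'
from h import *
import pickle
s=st();print(ctrl.tip_reach)
D={n:save(n,f'pics/{n}0.png') for n in ['top','side']}
pickle.dump(D,open('d0.pkl','wb'))
for n in D: r,t=ext(D[n]);print(n,-r.T@t,D[n]['vfov'])
print(viewer.get_image('wrist')['tool_from_camera'])
E
```

```text
pics
{'clock': 0.0, 'eef_pos': [207.851, -615.145, 207.373], 'tool_rot': [-3.14, 0.0, 0.326], 'force': [0.123, -0.4, -0.162], 'width': 85.323}
11.0
top [ 358.09432701   -9.72016125 1085.54256504] 52.34676188837325
side [ 465.95982889 -895.61103846  891.90061357] 52.15884204474121
[[-1.09760932e-05 -9.59975374e-01 -2.80084416e-01  7.12917774e+01]
 [ 9.99999830e-01  1.52512103e-04 -5.61916140e-04 -3.72294542e-01]
 [ 5.82141921e-04 -2.80084375e-01  9.59975210e-01 -1.64776894e+02]
 [ 0.00000000e+00  0.00000000e+00  0.00000000e+00  1.00000000e+00]]
```

View pics/top0.png

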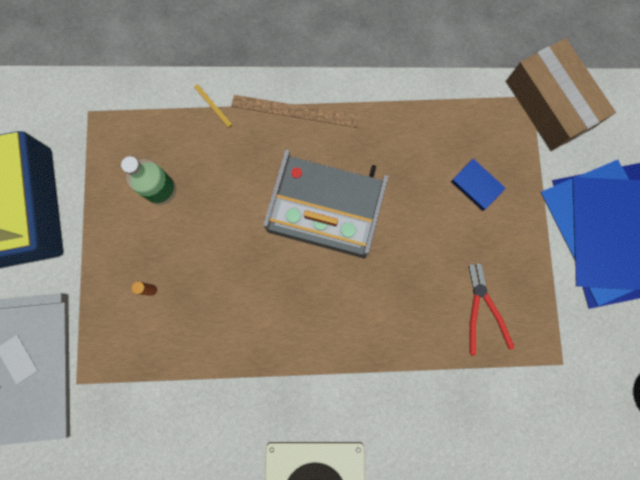

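View pics/side0.png

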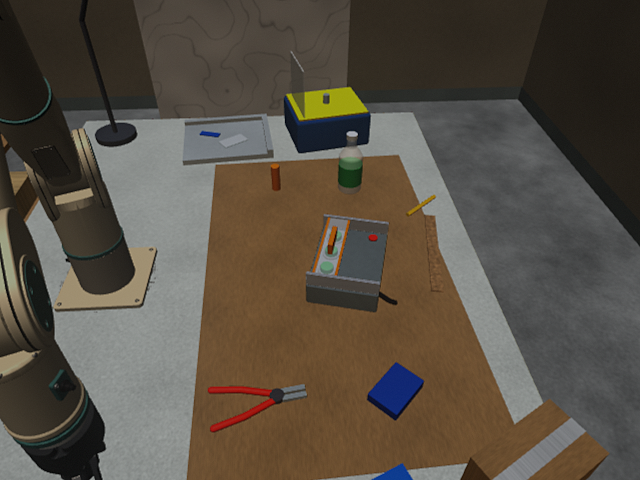

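Both views show the box around (325,205) in the top view, with the guard shut (rib near (321,217)) and the bystanders well clear of it. Next I'll enlarge the crop to read it more closely.

Run:
```python
import cv2
i=cv2.imread('pics/top0.png')[140:270,250:400]
cv2.imwrite('pics/c0.png',cv2.resize(i,None,fx=4.5,fy=4.5,interpolation=cv2.INTER_CUBIC))
```

```text
(no output)
```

View pics/c0.png

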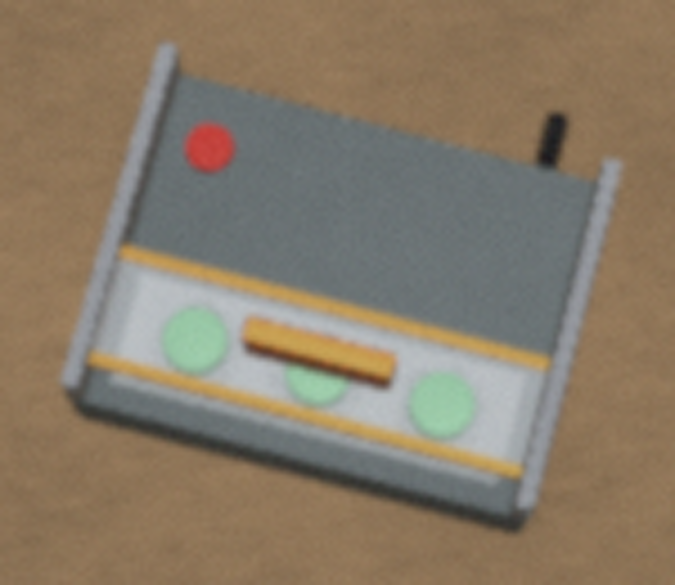

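```bash
cat >> h.py <<'E'
def boxP(p,P):
    c,s=np.cos(p[2]),np.sin(p[2]);P=np.array(P,float);return np.c_[p[0]+c*P[:,0]-s*P[:,1],p[1]+s*P[:,0]+c*P[:,1],P[:,2]]
E
python3 - <<'E'
from h import *
import pickle
from scipy.optimize import least_squares
d=pickle.load(open('d0.pkl','rb'))['top']
pc=np.array([[168,45],[72,385],[612,160],[528,508],[195,340],[442,405],[122,250],[548,362],[90,358],[520,470]])/4.5-0.4+[250,140]
B=[[90,108,96],[-80,108,96],[90,-108,96],[-80,-108,96],[-40,60,78],[-40,-60,78],[-12,103,92.5],[-12,-103,92.5],[-68,103,92.5],[-68,-103,92.5]]
B=np.array(B,float)
def f(q):
    b=B.copy(); b[6:,0]+=q[3]; return (proj(d,boxP(q,b))-pc).ravel()
r=least_squares(f,[450,0,0.0,0],x_scale=[100,100,1,10],loss='soft_l1');print(r.x,np.round(r.fun.reshape(-1,2),1).tolist())
q=r.x
rib=pix2z(d,np.array([320,343])/4.5-.4+[250,140],124.5);print('rib top',rib)
c,s=np.cos(q[2]),np.sin(q[2]);print('rib in box',np.array([[c,s],[-s,c]])@(rib[:2]-q[:2]))
print(pix2z(d,(147,187),95),pix2z(d,(146,289),85), pix2z(d,(480,290),16),pix2z(d,(478,185),24))
E
```

```text
[ 5.98217749e+02 -2.08918965e+01 -2.59671784e-01  2.83726289e+00] [[0.0, -0.2], [-0.8, 0.5], [0.4, -0.2], [-0.6, -0.0], [-0.1, -0.1], [0.2, -0.1], [-0.1, -0.7], [0.8, -0.7], [-0.3, 0.6], [0.4, 1.1]]
rib top [563.41871039 -11.21934271 124.5       ]
rib in box [-36.1159344    0.41315673]
[630.48113892 351.55267983  95.        ] [418.85274164 344.46951837  85.        ] [ 421.64542254 -359.8360891    16.        ] [ 656.39151816 -364.97624688   24.        ]
```

```bash
cat >> h.py <<'E'
BOX=np.array([598.2,-20.9,-0.2597])
def go(bx,by,z,align=True):
    s=st();T=R.from_euler('xyz',s['tool_rot']).as_matrix()
    w=boxP(BOX,[[bx,by,z]])[0];sh=T.T@(w-s['eef_pos'])/10
    now=np.array(s['eef_pos']);c,n=np.cos(BOX[2]),np.sin(BOX[2]);e=now[:2]-BOX[:2]
    print('now in box',c*e[0]+n*e[1],-n*e[0]+c*e[1],now[2],'target',w,'shift cm',sh.round(2),'turn',np.degrees(s['tool_rot'][2]-BOX[2]).round(1))
E
python3 -c "
from h import *
go(-75,0,200)"
```

```text
{'clock': 0.15, 'eef_pos': [207.927, -615.325, 207.629], 'tool_rot': [-3.14, -0.0, 0.326], 'force': [0.317, 0.526, -0.747], 'width': 85.373}
now in box -224.54313271181783 -674.7102941592514 207.62890255504254 target [525.71497059  -1.64070325 200.        ] shift cm [ 49.75 -47.97   0.83] turn 33.5
```

Emit:
{"name": "play_rows", "arguments": {"series": [[27,-26,0,33.5,1],[27,-26,0,33.5,1],[27,-26,0,33.5,1],[27,-26,0,33.5,1],[27,-26,0,33.5,1],[27,-26,0,33.5,1],[27,-26,0,33.5,1],[27,-26,0,33.5,1]]}}

```text
clock: 0.95
eef_pos: [382.5, -278.3, 208.2]
tool_rot: [-3.139, 0.0, -0.253]
force: [0.4, -0.2, 0.3]
width: -0.1
```

```bash
python3 -c "
from h import *
go(-75,0,180)"
```

```text
{'clock': 0.95, 'eef_pos': [382.526, -278.295, 208.175], 'tool_rot': [-3.139, 0.0, -0.253], 'force': [0.378, -0.15, 0.33], 'width': -0.05}
now in box -142.345634678296 -304.1469239861141 208.17469729570556 target [525.71497059  -1.64070325 180.        ] shift cm [  6.93 -30.36   2.89] turn 0.4
```

Emit:
{"name": "play_rows", "arguments": {"series": [[7,-30.4,2.9,0.3,1],[7,-30.4,2.9,0.3,1],[7,-30.4,2.9,0.3,1],[7,-30.4,2.9,0.3,1],[7,-30.4,2.9,0.3,1],[7,-30.4,2.9,0.3,1],[7,-30.4,2.9,0.3,1],[7,-30.4,2.9,0.3,1]]}}

```text
clock: 1.75
eef_pos: [526.6, -4.3, 178.7]
tool_rot: [-3.141, 0.001, -0.259]
force: [0.4, -1.3, 0.4]
width: 0.1
```

```bash
python3 -c "
from h import *
import pickle
s=status.read_state()
d=save('wrist','pics/w1.png');pickle.dump((d,s),open('w1.pkl','wb'))
go(-75,0,112)"
```

```text
{'clock': 1.8, 'eef_pos': [525.726, -7.085, 178.925], 'tool_rot': [3.141, 0.001, -0.263], 'force': [-0.225, 0.781, -0.269], 'width': 0.089}
now in box -73.59118144009429 -5.258684292908882 178.9253528515144 target [525.71497059  -1.64070325 112.        ] shift cm [-0.14 -0.53  6.69] turn -0.2
```

View pics/w1.png

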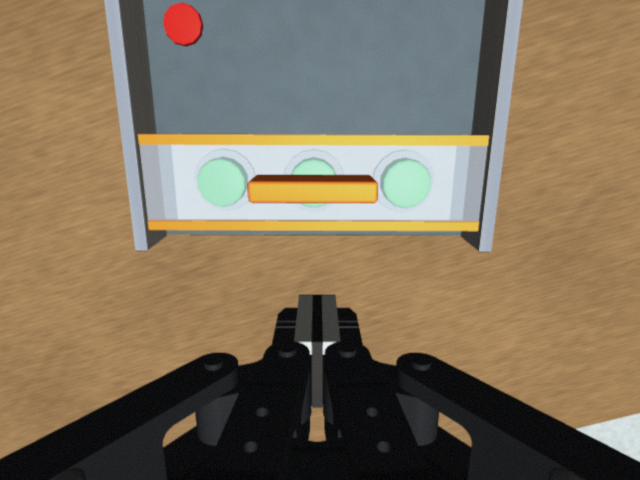

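The wrist view shows the box square to the tool. The rib top is centred at (313,192) and the caps at (221,182) and (407,183). I'll check these against the box estimate.

```bash
cat >> h.py <<'E'
def tobox(w):
    c,n=np.cos(BOX[2]),np.sin(BOX[2]);e=np.array(w)[:2]-BOX[:2];return np.round([c*e[0]+n*e[1],-n*e[0]+c*e[1],w[2]],1)
E
python3 -c "
from h import *
import pickle
d,s=pickle.load(open('w1.pkl','rb'))
for uv,z in [((313,192),124.5),((221,182),78),((407,183),78),((139,140),92.5),((488,140),92.5),((142,249),96),((485,250),96)]: print(uv,tobox(pix2z(d,uv,z,s)))"
```

```text
(313, 192) [-38.7   0.3 124.5]
(221, 182) [-40.1  59.6  78. ]
(407, 183) [-40.6 -59.4  78. ]
(139, 140) [-13.4 102.8  92.5]
(488, 140) [ -13.2 -102.3   92.5]
(142, 249) [-79.4 107.4  96. ]
(485, 250) [ -79.8 -106.9   96. ]
```

Emit:
{"name": "play_rows", "arguments": {"series": [[0,-0.4,3.5,0,1],[0,-0.4,6.7,0,1],[0,-0.4,6.7,0,1],[1.2,-0.4,6.7,0,1],[2.2,-0.4,6.7,0,1],[3.2,-0.4,6.7,0,1],[4.2,-0.4,6.7,0,1],[5.2,-0.4,6.7,0,1]]}}

```text
clock: 2.6
eef_pos: [578.4, -17.4, 112.9]
tool_rot: [-3.142, -0.001, -0.265]
force: [-0.3, -0.2, 0.0]
width: -0.5
```

```bash
python3 -c "
from h import *
go(22,0,112)"
```

```text
{'clock': 2.6, 'eef_pos': [578.385, -17.43, 112.937], 'tool_rot': [-3.142, -0.001, -0.265], 'force': [-0.313, -0.19, 0.034], 'width': -0.544}
now in box -20.042079551441617 -1.7343735084190812 112.93748071811552 target [619.46227529 -26.54939371 112.        ] shift cm [ 4.2  -0.19  0.1 ] turn -0.3
```

Emit:
{"name": "play_rows", "arguments": {"series": [[1,0,0,0,1],[2,0,0,0,1],[3,0,0,0,1],[3.8,0,0,0,1],[4.2,0,0,0,1],[4.2,0,0,0,1]]}}

```text
clock: 3.2
eef_pos: [618.4, -28.0, 112.2]
tool_rot: [3.141, -0.0, -0.264]
force: [-0.3, -0.3, -0.4]
width: -0.1
```

```bash
python3 -c "
from h import *
import pickle
s=status.read_state()
d=save('wrist','pics/w2.png');pickle.dump((d,s),open('w2.pkl','wb'))
go(22,0,112)"
```

```text
{'clock': 3.25, 'eef_pos': [617.772, -27.797, 112.129], 'tool_rot': [3.141, 0.001, -0.264], 'force': [0.043, -0.611, 0.324], 'width': 0.201}
now in box 20.686866730711312 -1.6392869923216127 112.12887193334848 target [619.46227529 -26.54939371 112.        ] shift cm [ 0.13 -0.16  0.01] turn -0.3
```

View pics/w2.png

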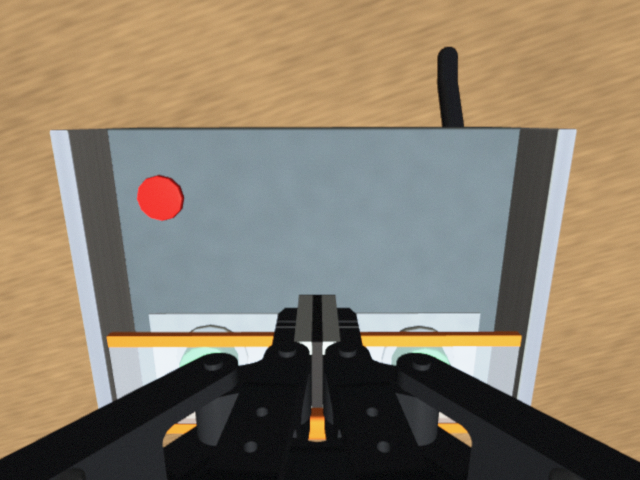

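The guard's orange edge sits at about row 340, and part of the rib shows behind the fingers at (317,425). I'll check whether the guard moved.

```bash
python3 -c "
from h import *
import pickle
d,s=pickle.load(open('w2.pkl','rb'))
for uv,z in [((107,340),92.5),((521,340),92.5),((317,410),124.5),((317,440),124.5),((180,428),92.5),((445,428),92.5),((57,131),96),((570,131),96)]: print(uv,tobox(pix2z(d,uv,z,s)))
b=tobox(s['eef_pos'])
T=R.from_euler('xyz',s['tool_rot']).as_matrix()
for l in [[0,0,0],[0,0,11],[11,0,11],[-11,0,11],[11,0,0],[-11,0,0]]: print(l,proj(d,[np.array(s['eef_pos'])+T@np.array(l)],s))
"
```

```text
(107, 340) [-11.8 103.3  92.5]
(521, 340) [ -12.7 -102.6   92.5]
(317, 410) [-28.1  -1.1 124.5]
(317, 440) [-43.9  -1.  124.5]
(180, 428) [-64.4  72.1  92.5]
(445, 428) [-65.1 -69.1  92.5]
(57, 131) [ 88.8 108.   96. ]
(570, 131) [  87.8 -108.2   96. ]
[0, 0, 0] [[317.96097828 293.25585387]]
[0, 0, 11] [[317.89384125 283.60725624]]
[11, 0, 11] [[317.91238261 260.68957331]]
[-11, 0, 11] [[317.87589616 305.78792697]]
[11, 0, 0] [[317.98182113 269.12529634]]
[-11, 0, 0] [[317.94084479 316.56516316]]
```

View pics/s2c.png

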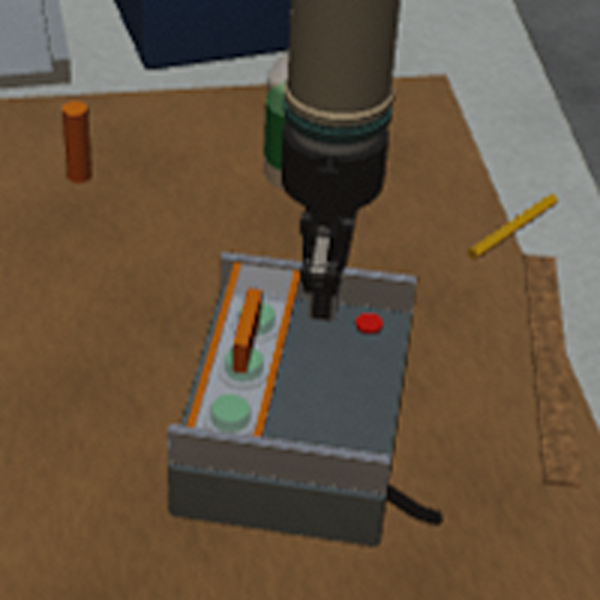

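The fingertips are about 33 mm higher than `tip_reach` implies: at TCP z = 112 they are at z ≈ 134. The wrist and side views agree on this, so the fingers passed over the rib and the guard hasn't moved. I'll go back and repeat the push lower.

Emit:
{"name": "play_rows", "arguments": {"series": [[-4,0,0,0,1],[-8,-0.2,0,0,1],[-9.6,-0.2,0,0,1],[-9.6,-0.2,0,0,1],[-9.6,-0.2,2,0,1],[-9.6,-0.2,3.2,0,1],[-9.6,-0.2,3.2,0,1]]}}

```text
clock: 4.0
eef_pos: [525.1, -1.1, 78.8]
tool_rot: [3.141, 0.003, -0.264]
force: [-0.5, 0.1, -0.7]
width: 0.3
```

Emit:
{"name": "play_rows", "arguments": {"series": [[1,0,0,0,1],[1.8,0,0,0,1],[2.4,0,0,0,1],[3,0,0,0,1],[3.5,0,0,0,1]]}}

```text
clock: 4.5
eef_pos: [559.9, -10.0, 80.5]
tool_rot: [-3.141, 0.0, -0.264]
force: [-1.6, 1.1, 1.3]
width: -0.1
```

```bash
python3 -c "
from h import *
go(22,0,80)
import pickle
s=status.read_state()
d=save('wrist','pics/w3.png');pickle.dump((d,s),open('w3.pkl','wb'))
"
```

```text
{'clock': 4.5, 'eef_pos': [559.918, -10.019, 80.531], 'tool_rot': [-3.141, 0.0, -0.264], 'force': [-1.621, 1.088, 1.29], 'width': -0.128}
now in box -39.791995564229424 0.6857084130112518 80.53101357631924 target [619.46227529 -26.54939371  80.        ] shift cm [6.18 0.04 0.05] turn -0.3
```

View pics/w3.png

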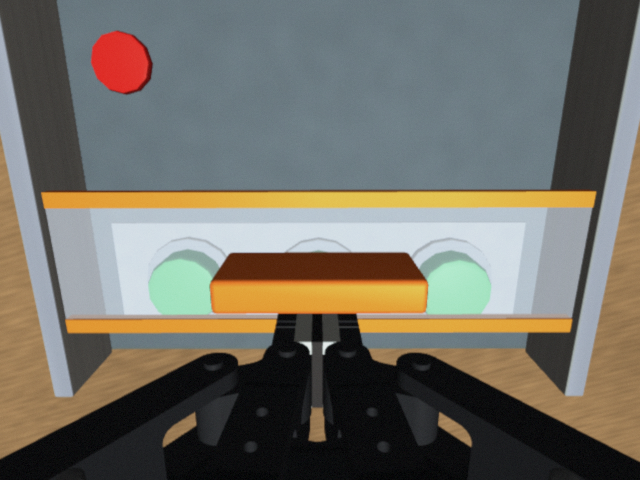

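The fingers are now behind the rib, and it is moving (near edge of the rib top at row 313). I'll measure the rib offset, then continue the push.

```bash
python3 -c "
from h import *
import pickle
d,s=pickle.load(open('w3.pkl','rb'))
print('tcp',tobox(s['eef_pos']))
for uv,z in [((318,313),124.5),((318,280),124.5),((320,192),92.5),((320,332),92.5)]: print(uv,tobox(pix2z(d,uv,z,s)))
"
```

```text
tcp [-39.8   0.7  80.5]
(318, 313) [-27.6   0.7 124.5]
(318, 280) [-16.4   0.7 124.5]
(320, 192) [ 5.9 -0.2 92.5]
(320, 332) [-51.8  -0.1  92.5]
```

Emit:
{"name": "play_rows", "arguments": {"series": [[1,0,0,0,1],[2,0,0,0,1],[3,0,0,0,1],[4,0,0,0,1],[5,0,0,0,1],[5.5,0,0,0,1],[5.5,0,0,0,1]]}}

```text
clock: 5.25
eef_pos: [614.4, -25.0, 80.4]
tool_rot: [-3.142, -0.003, -0.265]
force: [-0.3, -0.6, -0.3]
width: -0.4
```

```bash
python3 -c "
from h import *
go(22,0,80)
import pickle
s=status.read_state()
d=save('wrist','pics/w4.png');pickle.dump((d,s),open('w4.pkl','wb'))
"
```

```text
{'clock': 5.25, 'eef_pos': [614.368, -24.954, 80.391], 'tool_rot': [-3.142, -0.003, -0.265], 'force': [-0.272, -0.575, -0.263], 'width': -0.435}
now in box 16.666577593040625 0.23374042502354175 80.39090743263588 target [619.46227529 -26.54939371  80.        ] shift cm [0.53 0.02 0.04] turn -0.3
```

View pics/w4.png

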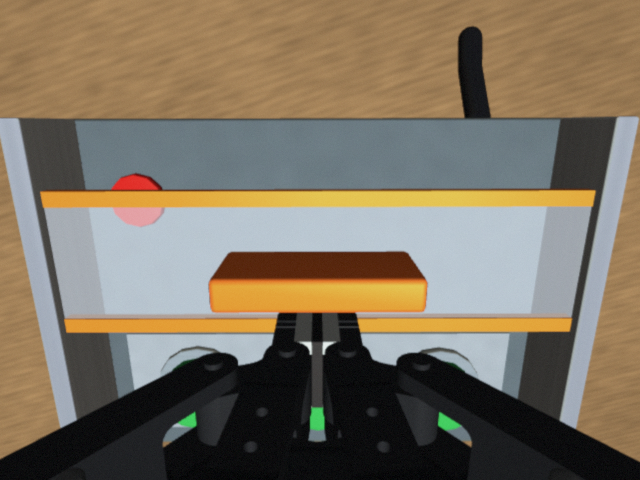

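Emit:
{"name": "play_rows", "arguments": {"series": [[0.4,0,0,0,1],[0.4,0,0,0,1],[-2.5,0,0,0,1],[-5.7,0,0,0,1],[-5.7,0,0,0,1],[-5.7,0,0.8,0,1],[-5.7,0,1.6,0,1],[-5.7,0,1.6,0,1]]}}

```text
clock: 6.1
eef_pos: [557.9, -9.8, 63.0]
tool_rot: [3.141, 0.001, -0.265]
force: [-0.2, -0.1, -0.6]
width: 0.4
```

```bash
python3 -c "
from h import *
go(-40,0,60)
import pickle
s=status.read_state()
d=save('wrist','pics/w5.png');pickle.dump((d,s),open('w5.pkl','wb'))
"
```

```text
{'clock': 6.1, 'eef_pos': [557.862, -9.791, 62.962], 'tool_rot': [3.141, 0.001, -0.265], 'force': [-0.202, -0.105, -0.62], 'width': 0.37}
now in box -41.837811247020625 0.3782209617625796 62.96192893022304 target [559.54131765 -10.62837507  60.        ] shift cm [0.18 0.04 0.3 ] turn -0.3
```

View pics/w5.png

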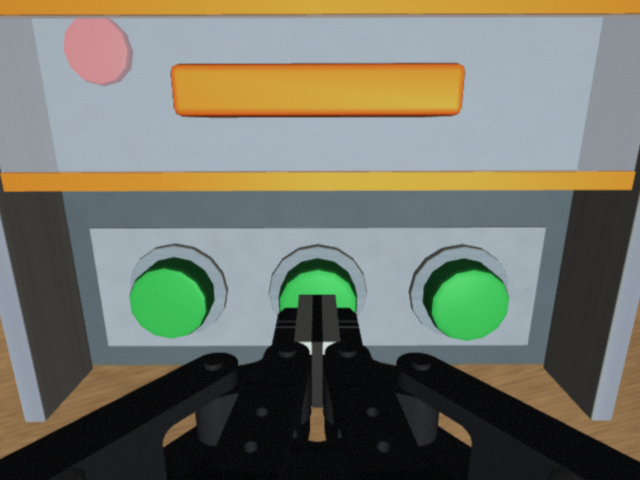

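The guard is fully back and the three bright caps are clear, with the fingers over the middle one. Pressing slowly now.

Emit:
{"name": "play_rows", "arguments": {"series": [[0.15,0,0.1,0,1],[0.15,0,0.2,0,1],[0.15,0,0.2,0,1]]}}

```text
clock: 6.45
eef_pos: [559.3, -9.9, 62.3]
tool_rot: [-3.142, -0.0, -0.264]
force: [-0.5, 0.2, 0.1]
width: 0.2
```

Emit:
{"name": "play_rows", "arguments": {"series": [[0,0,0.1,0,1],[0,0,0.1,0,1],[0,0,0.1,0,1]]}}

```text
clock: 6.75
eef_pos: [559.1, -9.8, 61.4]
tool_rot: [-3.142, -0.0, -0.264]
force: [-0.3, -0.2, -0.1]
width: -0.3
```

Emit:
{"name": "play_rows", "arguments": {"series": [[0,0,0.1,0,1],[0,0,0.1,0,1],[0,0,0.1,0,1]]}}

```text
clock: 7.05
eef_pos: [559.1, -9.8, 60.3]
tool_rot: [3.142, 0.0, -0.264]
force: [-0.7, 0.3, 0.2]
width: -0.1
```

Emit:
{"name": "play_rows", "arguments": {"series": [[0,0,0.1,0,1],[0,0,0.1,0,1],[0,0,0.1,0,1]]}}

```text
clock: 7.35
eef_pos: [559.1, -9.9, 59.3]
tool_rot: [3.142, 0.0, -0.264]
force: [-0.0, -0.1, 0.3]
width: -0.3
```

Emit:
{"name": "play_rows", "arguments": {"series": [[0,0,0.1,0,1],[0,0,0.1,0,1],[0,0,0.1,0,1]]}}

```text
clock: 7.65
eef_pos: [559.1, -9.8, 58.3]
tool_rot: [3.142, -0.0, -0.264]
force: [0.1, -0.3, 0.0]
width: 0.1
```

Emit:
{"name": "play_rows", "arguments": {"series": [[0,0,0.1,0,1],[0,0,0.1,0,1],[0,0,0.1,0,1]]}}

```text
clock: 7.95
eef_pos: [559.1, -9.8, 57.3]
tool_rot: [3.142, 0.0, -0.264]
force: [-0.8, 0.7, -0.2]
width: -0.3
```

Emit:
{"name": "play_rows", "arguments": {"series": [[0,0,0.1,0,1],[0,0,0.1,0,1],[0,0,0.1,0,1]]}}

```text
clock: 8.25
eef_pos: [559.1, -9.8, 56.3]
tool_rot: [3.142, 0.0, -0.264]
force: [0.6, -1.1, -0.6]
width: 0.3
```

Emit:
{"name": "play_rows", "arguments": {"series": [[0,0,0.1,0,1],[0,0,0.1,0,1],[0,0,0.1,0,1]]}}

```text
clock: 8.55
eef_pos: [559.2, -9.8, 55.5]
tool_rot: [-3.142, -0.0, -0.264]
force: [-0.2, 0.3, 2.9]
width: -0.1
```

Emit:
{"name": "play_rows", "arguments": {"series": [[0,0,0.1,0,1],[0,0,0.1,0,1],[0,0,0.1,0,1]]}}

```text
clock: 8.85
eef_pos: [559.2, -9.8, 54.5]
tool_rot: [-3.141, -0.0, -0.264]
force: [-1.2, -0.1, 4.8]
width: -0.1
```

Emit:
{"name": "play_rows", "arguments": {"series": [[0,0,0.1,0,1],[0,0,0.1,0,1],[0,0,0.1,0,1]]}}

```text
clock: 9.15
eef_pos: [559.2, -9.8, 53.6]
tool_rot: [-3.141, -0.0, -0.264]
force: [-1.2, 0.2, 6.8]
width: 0.0
```

Emit:
{"name": "play_rows", "arguments": {"series": [[0,0,0.1,0,1],[0,0,0.1,0,1],[0,0,0.1,0,1]]}}

```text
clock: 9.45
eef_pos: [559.2, -9.8, 52.8]
tool_rot: [-3.141, -0.0, -0.264]
force: [-1.6, 1.3, 8.4]
width: 0.2
```

The middle switch climbs evenly at about 1.9 N/mm, so it is worn. Lifting off and moving to the left one.

Emit:
{"name": "play_rows", "arguments": {"series": [[0,0,-0.7,0,1],[0,0,-1.4,0,1],[0,-3,-1.4,0,1],[0,-6,-1.4,0,1],[0,-6,-1.4,0,1],[0,-6,-1.0,0,1],[0,-6,-0.9,0,1],[0,-6,-0.9,0,1]]}}

```text
clock: 10.25
eef_pos: [574.2, 46.6, 61.0]
tool_rot: [3.14, 0.001, -0.266]
force: [0.6, -0.1, 0.8]
width: 0.1
```

Emit:
{"name": "play_rows", "arguments": {"series": [[0,0,0.05,0,1],[0,0,0.1,0,1],[0,0,0.1,0,1]]}}

```text
clock: 10.55
eef_pos: [574.7, 47.8, 60.3]
tool_rot: [3.142, 0.0, -0.265]
force: [-0.4, -0.2, -1.0]
width: -0.0
```

Emit:
{"name": "play_rows", "arguments": {"series": [[0,0,0.1,0,1],[0,0,0.1,0,1],[0,0,0.1,0,1]]}}

```text
clock: 10.85
eef_pos: [574.7, 48.1, 59.3]
tool_rot: [3.142, 0.0, -0.264]
force: [-0.6, -0.0, 0.2]
width: 0.0
```

```bash
python3 -c "
from h import *
go(-40,60,60)"
```

```text
{'clock': 10.85, 'eef_pos': [574.746, 48.068, 59.305], 'tool_rot': [3.142, 0.0, -0.264], 'force': [-0.643, -0.002, 0.168], 'width': 0.045}
now in box -40.37817014124526 60.632030033843456 59.30526666432031 target [574.94875505  47.35964846  60.        ] shift cm [ 0.04  0.06 -0.07] turn -0.3
```

Well centred. Continuing down.

Emit:
{"name": "play_rows", "arguments": {"series": [[0,0,0.1,0,1],[0,0,0.1,0,1],[0,0,0.1,0,1]]}}

```text
clock: 11.15
eef_pos: [574.7, 48.1, 58.3]
tool_rot: [3.142, 0.0, -0.264]
force: [-1.0, -0.2, 0.2]
width: -0.0
```

Emit:
{"name": "play_rows", "arguments": {"series": [[0,0,0.1,0,1],[0,0,0.1,0,1],[0,0,0.1,0,1]]}}

```text
clock: 11.45
eef_pos: [574.7, 48.1, 57.3]
tool_rot: [3.142, 0.0, -0.264]
force: [0.2, -0.9, -0.3]
width: 0.3
```

Emit:
{"name": "play_rows", "arguments": {"series": [[0,0,0.1,0,1],[0,0,0.1,0,1],[0,0,0.1,0,1]]}}

```text
clock: 11.75
eef_pos: [574.7, 48.1, 56.3]
tool_rot: [3.142, 0.0, -0.264]
force: [0.2, -0.0, -0.5]
width: -0.0
```

Emit:
{"name": "play_rows", "arguments": {"series": [[0,0,0.1,0,1],[0,0,0.1,0,1],[0,0,0.1,0,1]]}}

```text
clock: 12.05
eef_pos: [574.7, 48.1, 55.3]
tool_rot: [3.142, 0.0, -0.264]
force: [0.1, -0.1, 0.8]
width: 0.0
```

Emit:
{"name": "play_rows", "arguments": {"series": [[0,0,0.1,0,1],[0,0,0.1,0,1],[0,0,0.1,0,1]]}}

```text
clock: 12.35
eef_pos: [574.8, 48.1, 54.3]
tool_rot: [3.142, 0.0, -0.264]
force: [0.5, -0.7, -0.3]
width: -0.1
```

Emit:
{"name": "play_rows", "arguments": {"series": [[0,0,0.1,0,1],[0,0,0.1,0,1],[0,0,0.1,0,1]]}}

```text
clock: 12.65
eef_pos: [574.8, 48.1, 53.5]
tool_rot: [-3.141, -0.0, -0.264]
force: [-0.4, 0.2, 2.2]
width: 0.2
```

Emit:
{"name": "play_rows", "arguments": {"series": [[0,0,0.1,0,1],[0,0,0.1,0,1],[0,0,0.1,0,1]]}}

```text
clock: 12.95
eef_pos: [574.8, 48.1, 52.4]
tool_rot: [-3.142, -0.0, -0.264]
force: [-0.3, -0.4, 3.3]
width: -0.2
```

Emit:
{"name": "play_rows", "arguments": {"series": [[0,0,0.1,0,1],[0,0,0.1,0,1],[0,0,0.1,0,1]]}}

```text
clock: 13.25
eef_pos: [574.8, 48.1, 51.5]
tool_rot: [-3.142, -0.0, -0.264]
force: [-0.7, 0.3, 6.2]
width: 0.1
```

Emit:
{"name": "play_rows", "arguments": {"series": [[0,0,0.05,0,1],[0,0,0.05,0,1],[0,0,0.05,0,1]]}}

```text
clock: 13.55
eef_pos: [574.8, 48.1, 51.1]
tool_rot: [-3.142, -0.0, -0.264]
force: [-2.2, 0.6, 6.4]
width: 0.2
```

Emit:
{"name": "play_rows", "arguments": {"series": [[0,0,0.07,0,1],[0,0,0.07,0,1],[0,0,0.07,0,1]]}}

```text
clock: 13.85
eef_pos: [574.8, 48.0, 50.5]
tool_rot: [-3.141, -0.0, -0.264]
force: [-1.7, 0.7, 7.4]
width: -0.3
```

The left switch climbs at about 1.6 N/mm with no peak, so it is worn too. Moving to the right one.

Emit:
{"name": "play_rows", "arguments": {"series": [[0,0,-0.8,0,1],[0,0,-1.6,0,1],[0,4,-1.6,0,1],[0,8,-1.6,0,1],[0,12.1,-1.6,0,1],[0,12.1,-1.6,0,1],[0,12.1,-1.2,0,1],[0,12.1,-1.1,0,1]]}}

```text
clock: 14.65
eef_pos: [543.4, -67.3, 60.9]
tool_rot: [-3.141, 0.0, -0.263]
force: [0.4, 0.3, -0.4]
width: 0.0
```

Emit:
{"name": "play_rows", "arguments": {"series": [[0,0,0,0,1],[0,0,0.05,0,1],[0,0,0.05,0,1]]}}

```text
clock: 14.95
eef_pos: [543.4, -67.8, 60.5]
tool_rot: [-3.141, 0.0, -0.263]
force: [0.9, -1.3, -0.3]
width: 0.2
```

```bash
python3 -c "
from h import *
go(-40,-60,60)"
```

```text
{'clock': 14.95, 'eef_pos': [543.357, -67.804, 60.527], 'tool_rot': [-3.141, 0.0, -0.263], 'force': [0.925, -1.259, -0.32], 'width': 0.208}
now in box -40.95929027617064 -59.41389772422299 60.526770517835516 target [544.13388025 -68.6163986   60.        ] shift cm [0.1  0.06 0.05] turn -0.2
```

Emit:
{"name": "play_rows", "arguments": {"series": [[0,0,0.1,0,1],[0,0,0.1,0,1],[0,0,0.1,0,1]]}}

```text
clock: 15.25
eef_pos: [543.2, -68.7, 59.6]
tool_rot: [3.142, 0.0, -0.264]
force: [-0.1, -0.0, -0.2]
width: 0.0
```

Emit:
{"name": "play_rows", "arguments": {"series": [[0,0,0.1,0,1],[0,0,0.1,0,1],[0,0,0.1,0,1]]}}

```text
clock: 15.55
eef_pos: [543.1, -68.8, 58.6]
tool_rot: [3.142, 0.0, -0.264]
force: [0.2, -0.3, 0.4]
width: -0.2
```

Emit:
{"name": "play_rows", "arguments": {"series": [[0,0,0.1,0,1],[0,0,0.1,0,1],[0,0,0.1,0,1]]}}

```text
clock: 15.85
eef_pos: [543.1, -68.7, 57.6]
tool_rot: [3.142, 0.0, -0.264]
force: [-0.1, -0.1, -0.0]
width: -0.2
```

Emit:
{"name": "play_rows", "arguments": {"series": [[0,0,0.1,0,1],[0,0,0.1,0,1],[0,0,0.1,0,1]]}}

```text
clock: 16.15
eef_pos: [543.2, -68.7, 56.7]
tool_rot: [-3.142, -0.0, -0.264]
force: [0.1, 0.0, 1.1]
width: 0.5
```

Emit:
{"name": "play_rows", "arguments": {"series": [[0,0,0.1,0,1],[0,0,0.1,0,1],[0,0,0.1,0,1]]}}

```text
clock: 16.45
eef_pos: [543.2, -68.7, 55.9]
tool_rot: [-3.142, -0.0, -0.264]
force: [-1.4, -0.2, 4.5]
width: -0.2
```

Emit:
{"name": "play_rows", "arguments": {"series": [[0,0,0.1,0,1],[0,0,0.1,0,1],[0,0,0.1,0,1]]}}

```text
clock: 16.75
eef_pos: [543.3, -68.7, 55.2]
tool_rot: [-3.141, -0.0, -0.264]
force: [-1.9, 0.5, 7.4]
width: 0.3
```

Emit:
{"name": "play_rows", "arguments": {"series": [[0,0,0.1,0,1],[0,0,0.1,0,1],[0,0,0.1,0,1]]}}

```text
clock: 17.05
eef_pos: [543.3, -68.7, 54.4]
tool_rot: [-3.141, -0.0, -0.264]
force: [-2.1, -0.3, 9.5]
width: -0.2
```

Emit:
{"name": "play_rows", "arguments": {"series": [[0,0,0.1,0,1],[0,0,0.1,0,1],[0,0,0.1,0,1]]}}

```text
clock: 17.35
eef_pos: [543.3, -68.7, 53.4]
tool_rot: [-3.141, -0.0, -0.264]
force: [-2.3, 0.1, 11.3]
width: -0.3
```

Emit:
{"name": "play_rows", "arguments": {"series": [[0,0,0.05,0,1],[0,0,0.1,0,1],[0,0,0.1,0,1]]}}

```text
clock: 17.65
eef_pos: [543.2, -68.7, 52.2]
tool_rot: [-3.141, -0.0, -0.264]
force: [-1.5, -0.6, 6.6]
width: 0.3
```

Force is dropping, so this is the sound switch. I'll keep going gently until it snaps.

Emit:
{"name": "play_rows", "arguments": {"series": [[0,0,0.05,0,1],[0,0,0.1,0,1],[0,0,0.1,0,1]]}}

```text
clock: 17.95
eef_pos: [543.1, -68.7, 50.4]
tool_rot: [3.142, 0.0, -0.264]
force: [0.4, -0.1, -0.8]
width: 0.1
```

Emit:
{"name": "play_rows", "arguments": {"series": [[0,0,0.05,0,1],[0,0,0.05,0,1],[0,0,0.05,0,1]]}}

```text
clock: 18.25
eef_pos: [543.1, -68.7, 49.9]
tool_rot: [3.142, 0.0, -0.264]
force: [-0.0, -0.7, -1.0]
width: -0.0
```

Emit:
{"name": "play_rows", "arguments": {"series": [[0,0,-1,0,1],[0,0,-3,0,1],[0,0,-5,0,1],[0,0,-7,0,1],[0,0,-7,0,1],[0,0,-7,0,1]]}}

```text
clock: 18.85
eef_pos: [543.4, -68.7, 120.8]
tool_rot: [-3.141, -0.001, -0.264]
force: [0.3, -0.2, -0.7]
width: 0.1
```

```bash
python3 -c "
from h import *
go(76,0,120)
d=save('wrist','pics/w6.png')
"
```

```text
{'clock': 18.85, 'eef_pos': [543.436, -68.678, 120.769], 'tool_rot': [-3.141, -0.001, -0.264], 'force': [0.305, -0.205, -0.708], 'width': 0.057}
now in box -40.65833803173457 -60.23863061724088 120.76914568183281 target [671.65149647 -40.41608737 120.        ] shift cm [11.64 -6.07  0.09] turn -0.2
```

View pics/w6.png

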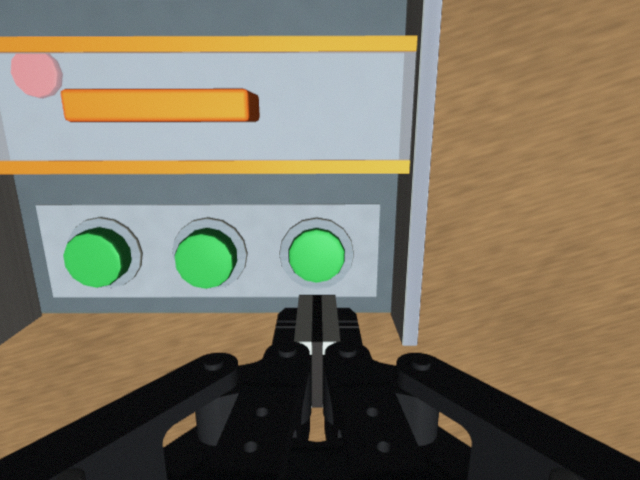

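The right cap at (316,255) sits down and shows no side wall; the other two are up. Next I'll cross over the rib and pull the guard shut.

Emit:
{"name": "play_rows", "arguments": {"series": [[4,-2,0,0,1],[8,-4,0,0,1],[11.8,-6.1,0,0,1],[11.8,-6.1,0,0,1],[11.8,-6.1,2,0,1],[11.8,-6.1,4.1,0,1],[11.8,-6.1,4.1,0,1]]}}

```text
clock: 19.6
eef_pos: [669.0, -40.5, 75.0]
tool_rot: [3.14, 0.008, -0.264]
force: [0.4, 0.0, -1.2]
width: -0.1
```

```bash
python3 -c "
from h import *
go(-20,0,80)
"
```

```text
{'clock': 19.6, 'eef_pos': [669.003, -40.514, 74.988], 'tool_rot': [3.14, 0.008, -0.264], 'force': [0.367, 0.037, -1.163], 'width': -0.101}
now in box 73.4655397831812 -0.775143972911561 74.98778974245637 target [578.87065882 -15.76418753  80.        ] shift cm [-9.35 -0.03 -0.42] turn -0.3
```

Emit:
{"name": "play_rows", "arguments": {"series": [[0,0,-0.3,0,1],[-1,0,-0.2,0,1],[-2,0,-0.2,0,1],[-3,0,-0.2,0,1],[-4,0,-0.2,0,1],[-5,0,-0.2,0,1],[-6,0,-0.2,0,1],[-6,0,-0.2,0,1]]}}

```text
clock: 20.4
eef_pos: [613.1, -24.3, 81.3]
tool_rot: [-3.142, 0.002, -0.264]
force: [0.8, -0.3, 0.1]
width: -0.0
```

```bash
python3 -c "
from h import *
go(-20,0,80)
"
```

```text
{'clock': 20.4, 'eef_pos': [613.096, -24.264, 81.315], 'tool_rot': [-3.142, 0.002, -0.264], 'force': [0.768, -0.33, 0.139], 'width': -0.05}
now in box 15.260594628775895 0.5739122961336052 81.31473558443375 target [578.87065882 -15.76418753  80.        ] shift cm [-3.53  0.07  0.14] turn -0.2
```

Emit:
{"name": "play_rows", "arguments": {"series": [[-1,0,0,0,1],[-2,0,0,0,1],[-2.8,0,0,0,1],[-3.3,0,0,0,1],[-3.6,0,0,0,1],[-3.6,0,0,0,1],[-3.6,0,0,0,1]]}}

```text
clock: 21.1
eef_pos: [579.3, -15.4, 80.7]
tool_rot: [3.141, 0.002, -0.264]
force: [0.3, 0.1, -0.3]
width: 0.1
```

Emit:
{"name": "play_rows", "arguments": {"series": [[1,0,0,0,1],[2.5,0,0,0,1],[2.5,0,-2,0,1],[2.5,0,-6,0,1],[2.5,0,-10,0,1],[2.5,0,-10,0,1],[2.5,0,-10,0,1]]}}

```text
clock: 21.8
eef_pos: [605.4, -22.3, 181.9]
tool_rot: [-3.141, -0.002, -0.264]
force: [-0.4, -0.4, 0.8]
width: 0.0
```

```bash
python3 -c "
from h import *
import pickle
go(-20,0,80)
d=save('side','pics/s7.png');e=save('top','pics/t7.png');pickle.dump((d,e),open('d7.pkl','wb'))
a=cv2.resize(d['img'][190:320,290:410,::-1],None,fx=3.3,fy=3.3,interpolation=cv2.INTER_CUBIC)
b=cv2.resize(e['img'][140:270,250:400,::-1],None,fx=2.6,fy=3.3,interpolation=cv2.INTER_CUBIC)
cv2.imwrite('pics/f7.png',np.hstack([a,b[:a.shape[0]]]))
"
```

```text
{'clock': 21.8, 'eef_pos': [605.358, -22.313, 181.933], 'tool_rot': [-3.141, -0.002, -0.264], 'force': [-0.371, -0.44, 0.842], 'width': 0.034}
now in box 7.280789846858485 0.47229624714041507 181.93257180769228 target [578.87065882 -15.76418753  80.        ] shift cm [-2.75  0.07 10.19] turn -0.3
```

View pics/f7.png

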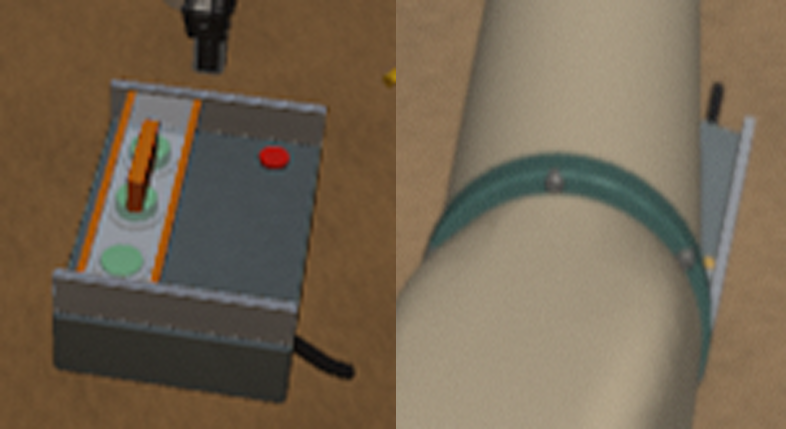

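The guard is over the switches with the rib upright; the tool is clear above, and the right cap is low under the plate. I'll check the guard edge numerically.

```bash
python3 -c "
from h import *
import pickle
d=pickle.load(open('d7.pkl','rb'))[0]
d0=pickle.load(open('d0.pkl','rb'))['side']
for uv in [(158,280),(197,102),(80,270),(132,95)]: print(tobox(pix2z(d,(290+uv[0]/3.3-.4,190+uv[1]/3.3-.4),92.5)))
def edge(D): # orange pixel mean of the guard area
    i=D['img'][200:290,300:380].astype(int);m=(i[...,0]>150)&(i[...,1]>70)&(i[...,1]<170)&(i[...,2]<80);y,x=np.nonzero(m);return x.mean()+300,y.mean()+200,m.sum()
print(edge(d0),edge(d))
"
```

```text
[ -8.4 -97.   92.5]
[-10.4 101.6  92.5]
[-63.3 -98.   92.5]
[-61.9 100.2  92.5]
(np.float64(331.29811320754715), np.float64(243.89811320754717), np.int64(265)) (np.float64(332.61538461538464), np.float64(243.96703296703296), np.int64(273))
```

```bash
python3 -c "
from h import *
st();print(order.finish_job())"
```

```text
{'clock': 21.9, 'eef_pos': [603.709, -22.134, 179.96], 'tool_rot': [3.141, 0.002, -0.264], 'force': [-0.887, -0.43, 0.021], 'width': -0.001}
the job is handed in; nothing more can be done
None
```

The job is handed in at 21.9 s: the right switch is latched down, the other two are up, and the guard is shut. No verdict was reported.

- **Guard:** I pushed it about 78 mm back by its rib. After the last move, comparing side views put it about 3 mm from its closed position, against the 12 mm allowed.
- **Worn switches:** The middle one climbed evenly at about 1.9 N/mm and the left at about 1.6 N/mm, with no drop. Both were let up at about 3.5 mm.
- **Sound switch:** The right one rose to about 11 N near 3.5 mm, fell to 6.6 N, and then to zero as it snapped over. I stopped at about 7 mm of travel. The wrist picture then showed it down and the other two up.
- **Final state:** The tool was clear of everything, with force readings only at noise level. I saw no contact with the bystanders, but I did not measure their positions at the end.

**Disagreements:**
- **Fingertip height:** With the fingers shut, the tips sat about 21 mm behind the TCP, not 11 mm ahead of it as `ctrl.tip_reach` said. The first guard push therefore passed over the rib without moving the guard; I found this in the pictures and repeated the push lower.
- **Guard edges:** Edge readings from the last side picture were 2–6 mm off the fully shut position, roughly in line with the 3 mm estimate.

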